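Shut the breakfast chest after the meal

ROBOT

A 7-joint arm with a two-finger parallel gripper is mounted at the origin on the work surface. World frame = base frame: x ahead of the robot, y to its left, z up, the work surface at z = 0. Lengths are in m, angles in rad, forces in N, time in s.
With the tool pointing down it reaches from about 0.4 to 0.875 m from the base axis. Payload 19.3 kg.
Tool frame: the origin (TCP) lies on the mounting face of the last link; the fingertips stand 173 mm ahead of it and the grasp point (between the pads) lies 155 mm ahead of it; z points along the fingers, y is the line along which they close (so a half turn about z gives the same grasp; the last joint's range is limited). The gripper opens to 85 mm and grips with 20 to 120 N. Pads are 22 mm wide; open, the fingers measure 114 mm over their backs; the gripper's body (76 mm by 85 mm) begins 54 mm behind the grasp point. The pads swing forward as they close: fully open they stand 13 mm farther back than shut.
Start: joints at [-1.374, 0.521, -0.036, 1.599, 0.021, 1.021, -0.113], TCP at [0.165, 0.603, 0.405] pointing down, gripper open.
Joint ranges: [-2.91, 2.91], [-0.3, 2.13], [-1.5, 1.42], [0.17, 2.43], [-1.26, 4.41], [0.16, 1.93], [-2.52, 2.52]. Speed limits (rad/s): [1.89, 1.89, 2.39, 2.39, 3.01, 3.01, 3.01].

INTERFACE

Orientations are given as [roll, pitch, yaw] about the fixed x, y, z axes, in that order (R = Rz(yaw) Ry(pitch) Rx(roll)).
In Python, from workcell import bot, vision gives the robot as it stands.
- The arm moves only by the shell command python3 -m creep 'ROWS' [FORCE]. ROWS is JSON, a list that holds one entry, the list of rows, each a list of 7 numbers: the opening, from -1 (shut) to 1 (fully open), then the shift along the tool's x, y, z in cm, then the turn, a rotation vector about the tool's x, y, z in rad. In form: [[[grip, tx, ty, tz, rx, ry, rz], ...]]. A call has 1 to 12 rows; each row shifts and turns the commanded pose from where the row before left it, along the tool's axes as they then stand; what a row does not reach is not made up. A row lasts 1/8 s, in which the tool goes at most 62.5 mm and 10.7 degrees, less where a joint would pass 70% of its speed; a pose out of reach is approached as far as the arm can. A call with a gripper value outside its range is refused whole. The fingers move at their own pace and stop on an object; FORCE is the grip in N (left out, the last holds). Time passes only in rows, so rows that do not move let the fingers close. It gives the time, the measured TCP pose, the force, the opening and the grip force at its end, in the units of the state.
- bot.observe(): the state, without advancing time (a new reading comes with each control period).
- vision.grab_frame(name): name is "scene" or "side" or "wrist"; returns a dict with "image" (384x512x3 uint8, blue, green, red), "depth" (384x512 float32, m along the optical axis (not along the pixel's ray), 0 where there is no reading), "fovy" (degrees; the focal length in pixels is half the picture's height over the tangent of half this angle, whatever the lens; pixels are square), "cx", "cy" (the principal point, pixels), "k1" (the pictures are not rectified: a ray, as slopes to the right and down, at radius r is drawn at 1 + k1 r^2 times it, then the intrinsics apply), "cam_to_world" (4x4, takes a point from camera to world coordinates); the wrist camera has in their place "tool_from_camera" (4x4, takes a point from camera to tool coordinates, whose origin is the TCP and whose axes are the flange's). Camera axes: x right, y down, z forward; pixel columns grow to the right and rows downward; lengths in m; the calibration is good to about 2 mm. A picture is of the moment at which its call begins: read the wrist's pose just before it.
- bot.job_done(): hands the job in; it is judged then, once.
The state is a dict: "clock": time; "qpos": joint angles; "qd": joint speeds; "joint_efforts": joint torques, N m; "position": TCP position; "tool_rot": TCP orientation; "force": force on the tool from outside, world axes, zero at the start; "moment": the same for the moment, N m; "grip_width": finger opening in m; "finger_force": force on a finger pad.
Only numpy, scipy, OpenCV 4.12 (cv2) and the standard library are available. Lean on these libraries where they do the work, as an engineer would, in place of code of your own. Each camera call takes 0.05 s, during which the arm holds its last target. There are 200 camera calls.

TASK

Breakfast is over: shut up the wooden chest. Slide its front hatch fully closed, and close its lid: lift the knee of the folding stay past centre to unlock it, then lower the lid gently by hand until it lies flat on the chest, without letting it drop. Leave the other things on the shelf where they stand.

Things in the scene. Friction and masses are not known exactly. Their poses are not given: they have to be found in the camera images.
- chest: Birch breakfast chest fixed on the shelf: 340 mm wide (its y), 180 deep (its x), 132 to the rim. Origin: centre of its underside; x points from its front (robot side) to its hinged back, y to its left, z up. Front face at x = -90 mm; cheeks 10 mm thick, outer faces at y = +-170 mm. Open well under the lid; niche with a sliding hatch low in the front.
- lid_hinge (a point): Middle of the lid's hinge axis, which runs along the chest's y at the back rim: chest frame (85, 0, 132) mm.
- lid (a joint): Lid angle (rad): 0 = propped open, 70 degrees up from flat, leaning forward over the chest; 1.222 = closed, flat on the rim. Birch board 183 x 344 x 12 mm, about 0.55 kg. The stiff hinge (0.3 N m) holds it where it is left while steeper than about 60 degrees (joint below 0.17); lower, it can fall shut unless held down to the rim.
- lid_grip (a point): Middle of the steel bow handle on the lid's front edge: round bar 10 mm thick, 112 long, parallel to the hinge, 30 mm clear of the edge. With e = 1.222 - lid angle its chest frame x = 85 - 213 cos e + 6 sin e, z = 132 + 213 sin e + 6 cos e mm, y = 0: 334 mm high with the lid up, 138 shut. The bar can turn between finger pads.
- knee (a joint): Bend of the stay's knee (rad): 0 = locked, sagging 8 degrees below the straight line against its stop; 0.14 = dead straight (centre); more = past centre, free to fold; about 3.3 (folded double) with the lid shut.
- knee_pin (a point): Centre of the stay's knee: steel hub, 20 mm diameter, 12 thick, axis along chest y, free on both sides.. Locked: chest frame (8, 145, 169) mm, under the leaning lid: an upright gripper's body meets the lid, come tilted about 30 degrees from the front. Moves on a 79 mm circle about stay_foot; lifted 0.3 rad (up and frontward) the knee is well past centre and stays. Takes a few N.
- stay_foot (a point): Pivot of the stay's lower link inside the left cheek, chest frame (-40, 145, 106) mm, axis along the chest's y. The upper link runs on from the knee to a bracket under the lid.
- hatch (a joint): How far the sliding hatch is open (m): 0 = closed, its left edge against the left cheek; it opens to the chest's -y, starts 0.06 to 0.12 open, slides with about 1.5 N of friction and stays where it is left.
- hatch_pull (a point): Centre of the hatch's pull, an upright wooden batten 10 mm wide (chest y), 36 tall, standing 18 mm out of the hatch, its face 107 mm in front of the chest's origin; chest frame (-98, 79 - opening, 40.5) mm. An upright gripper's body meets the chest front; lean it back about 35 degrees. Hatch: plywood 162 x 50 x 6 mm.
- mug: White ceramic mug, 92 mm high, 82 mm across, left of the chest; origin: centre of its underside. Leave alone.
- butter_tub: Lidded plastic butter tub 96 x 126 x 56 mm, right of the chest; origin: centre of its underside. Leave alone.
- teaspoon: Steel teaspoon, 140 mm, lying in front of the chest's right end. Leave alone.
- pot_lid: Aluminium pot lid, 160 mm across, with a knob (41 mm high), lying flat, front left; origin: centre of its underside. Leave alone.
- jam_jar: Jam jar, 64 mm across, 90 mm high, left of the chest; origin: centre of its underside. Leave alone.
- egg_cup: White egg cup, 48 mm across, 55 mm high, right of the chest; origin: centre of its underside. Leave alone.

How it is judged:
On the way, in this order (a step that is already met when the one before it is completed fails the run):
1. the stay's knee is lifted past centre while the lid is still up (value of joint knee above 0.25 rad and value of joint lid below 0.5 rad), for 0.1 s.
2. the lid lies closed on the rim (value of joint lid above 1.187 rad), for 0.2 s.
At the end, for the whole second after the job is handed in: The lid lies at rest on the chest's rim (within 2 degrees of flat) and the hatch is closed to within 3 mm of the left cheek (value of joint lid above 1.187 rad and velocity of joint lid below 0.1 rad/s and value of joint hatch below 0.003 m); the robot touches nothing.
It fails at once if the lid drops or is slammed: it closes faster than 2 rad/s (velocity of joint lid above 2 rad/s).
It fails at once if one of the other things is shifted by more than 30 mm (distance of any of mug, butter_tub, teaspoon, pot_lid, jam_jar, egg_cup from where it was at the start of the episode above 0.03 m).
It fails at once if the mug, the jam jar or the egg cup is tipped (angle between any of mug, jam_jar, egg_cup's own z axis and vertical above 0.5 rad).
It also fails if it takes over 72 s, if anything falls off the work surface, if the arm or the gripper's body presses on something with over 40 N, if the wrist force passes 120 N, or if a joint passes its speed limit or range.

## Working session

There is one attempt and no reset: what is moved stays moved. The work goes in short steps, Python scripts to look and compute and a shell command to move; the robot and the scene stay as the last step left them, time stands still between calls to the robot, and variables do not carry over. Pictures are saved under pics/ and viewed, at most 10 in all, crops included, and the job is handed in when it is done.

```bash
ls; mkdir -p pics
python3 - <<'E'
from workcell import bot, vision
import cv2, numpy as np
s=bot.observe(); print({k:np.round(v,3).tolist() for k,v in s.items()})
for n in ("scene","side"):
    f=vision.grab_frame(n); cv2.imwrite(f"pics/{n}0.png",f["image"]); np.savez(f"{n}0.npz",**f)
    print(n,f["fovy"],f["cx"],f["cy"],f["k1"],np.round(f["cam_to_world"],3).tolist())
E
```

```text
pics
{'clock': 0.0, 'qpos': [-1.374, 0.522, -0.036, 1.6, 0.021, 1.021, -0.113], 'qd': [0.0, 0.0, -0.001, 0.001, -0.0, -0.001, 0.002], 'joint_efforts': [0.001, -92.71, 1.981, -36.994, 0.018, 0.008, 0.0], 'position': [0.165, 0.603, 0.404], 'tool_rot': [-3.141, 0.0, 2.875], 'force': [0.504, 0.777, -0.393], 'moment': [0.065, 0.017, 0.015], 'finger_force': 0.0, 'grip_width': 0.085}
scene 49.23424931749766 255.85168321963215 192.40823986483096 -0.03430982913348309 [[-0.256, 0.913, -0.319, 0.949], [0.967, 0.24, -0.089, 0.112], [-0.005, -0.331, -0.944, 1.377], [0.0, 0.0, 0.0, 1.0]]
side 55.23224434570323 249.78032535138817 194.71885667335442 0.032590948461898896 [[0.947, -0.199, 0.251, 0.302], [-0.32, -0.578, 0.75, -0.705], [-0.004, -0.791, -0.612, 0.792], [0.0, 0.0, 0.0, 1.0]]
```

View pics/scene0.png

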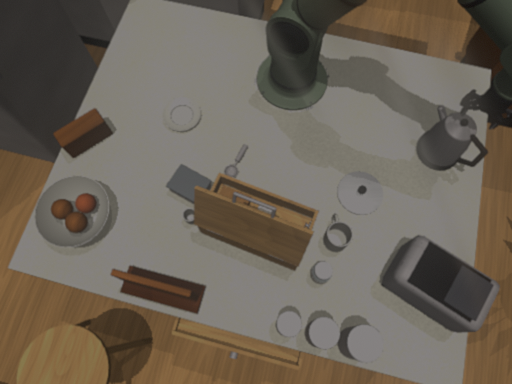

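View pics/side0.png

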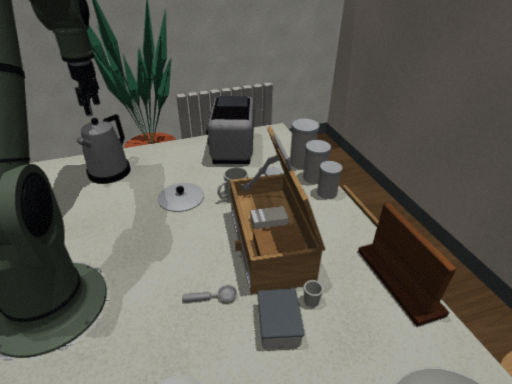

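The scene view shows the chest at about (195–315, 175–265), with the lid handle near (255,203) and the pot lid at (360,192). The mug is at (337,236), the jar at (320,270), the tub at (188,183), the spoon at (237,160) and the egg cup at (190,216). In the side view, the chest rim corners are at about (232,182), (250,262) and (322,250), the stay at (262,178), and the hatch pull near (237,245).

```bash
cat > h.py <<'E'
import numpy as np, cv2
def K(f):
    F=f["image"].shape[0]/2/np.tan(np.radians(float(f["fovy"]))/2)
    return F,float(f["cx"]),float(f["cy"]),float(f["k1"])
def cloud(f,T=None):
    F,cx,cy,k=K(f); v,u=np.mgrid[:384,:512].astype(float)
    a,b=(u-cx)/F,(v-cy)/F; x,y=a.copy(),b.copy()
    for _ in range(8):
        s=1+k*(x*x+y*y); x,y=a/s,b/s
    d=f["depth"]; P=np.stack([x*d,y*d,d],-1)
    T=f["cam_to_world"] if T is None else T
    W=P@T[:3,:3].T+T[:3,3]; W[d<=0]=np.nan
    return W
def proj(f,p,T=None):
    F,cx,cy,k=K(f); T=f["cam_to_world"] if T is None else T
    c=(np.atleast_2d(p)-T[:3,3])@T[:3,:3]; s=c[:,:2]/c[:,2:]
    return s*(1+k*(s**2).sum(1,keepdims=True))*F+[cx,cy]
E
python3 - <<'E'
import numpy as np,cv2
from h import *
for n in ("side","scene"):
    f=dict(np.load(f"{n}0.npz")); W=cloud(f)
    hsv=cv2.cvtColor(f["image"],cv2.COLOR_BGR2HSV)
    br=(hsv[...,0]>5)&(hsv[...,0]<25)&(hsv[...,1]>70)
    roi=(W[...,0]>.4)&(W[...,0]<.95)&(W[...,1]>-.3)&(W[...,1]<.4)
    print(n,"table z",np.nanmedian(W[...,2][(W[...,2]<.03)&(abs(W[...,0]-.5)<.2)&(abs(W[...,1])<.3)]))
    rim=br&roi&(abs(W[...,2]-.132)<.006)
    m=cv2.morphologyEx(rim.astype(np.uint8),cv2.MORPH_OPEN,np.ones((2,2)))>0
    P=W[m][:,:2].astype(np.float32); print("rim",len(P),cv2.minAreaRect(P),cv2.boxPoints(cv2.minAreaRect(P)).round(3).tolist())
    lid=br&roi&(W[...,2]>.16)&(W[...,2]<.32)
    P=W[lid]; c=np.median(P,0); 
    for _ in range(4):
        q=P[abs((P-c)@np.linalg.svd(P-c,full_matrices=False)[2][2])<.01]; c=q.mean(0);P=q
    nrm=np.linalg.svd(P-c,full_matrices=False)[2][2]; print("lid",len(P),c.round(3),nrm.round(3),"yaw",np.degrees(np.arctan2(nrm[1],nrm[0])))
    print(cv2.minAreaRect(W[lid][:,:2].astype(np.float32)))
E
```

```text
side table z 0.00038994927239666133
rim 1229 ((0.7050277590751648, -0.053397998213768005), (0.4492638111114502, 0.3989909887313843), 82.36713409423828) [[0.47699999809265137, -0.25], [0.8730000257492065, -0.30300000309944153], [0.9330000281333923, 0.14300000667572021], [0.5370000004768372, 0.19599999487400055]]
lid 720 [ 0.848 -0.196  0.187] [-0.302  0.033 -0.953] yaw 173.8434393460263
((0.7207167148590088, -0.09891042113304138), (0.24772295355796814, 0.5204117298126221), 38.712547302246094)
scene table z 0.00011885784802334598
rim 457 ((0.5527740120887756, 0.030474960803985596), (0.34145858883857727, 0.1545233130455017), 82.5210189819336) [[0.45399999618530273, -0.1289999932050705], [0.6069999933242798, -0.14900000393390656], [0.6520000100135803, 0.1899999976158142], [0.49799999594688416, 0.20999999344348907]]
lid 658 [0.664 0.014 0.234] [-0.923  0.118 -0.365] yaw 172.690958125075
((0.7692726850509644, -0.058421552181243896), (0.4488198161125183, 0.30071860551834106), 82.40898132324219)
```

```bash
cat >> h.py <<'E'
Y=np.radians(-7.4); O=np.array([.5655,.029,0])
Rc=np.array([[np.cos(Y),-np.sin(Y),0],[np.sin(Y),np.cos(Y),0],[0,0,1]])
def w(p): return np.asarray(p)/1000.@Rc.T+O
def c(P): return (P-O)@Rc*1000
E
python3 - <<'E'
import numpy as np,cv2
from h import *
pts=dict(knee=(8,145,169),foot=(-40,145,106),grip=(18,0,334),fl=(-90,170,132),fr=(-90,-170,132),br=(90,-170,132),fbr=(-90,-170,0),pull=(-107,-1,40))
for k,p in pts.items(): print(k,w(p).round(3))
ims=[]
for n,(x0,x1,y0,y1) in (("side",(170,350,110,310)),("scene",(150,400,120,290))):
    f=dict(np.load(f"{n}0.npz")); W=c(cloud(f)); im=f["image"].copy(); im=cv2.convertScaleAbs(im,alpha=1.5)
    z=3 if n=="side" else 3; im=cv2.resize(im[y0:y1,x0:x1],None,fx=z,fy=z,interpolation=cv2.INTER_CUBIC)
    for k,p in pts.items():
        u=proj(f,w(p))[0]; q=tuple(int(t) for t in ((u-[x0,y0]+.5)*z)); cv2.circle(im,q,2,(0,255,0),-1)
    cv2.imwrite(f"pics/{n}1.png",im)
    # pull: points standing in front of chest face
    m=(W[...,0]<-98)&(W[...,0]>-116)&(W[...,2]>22)&(W[...,2]<60)&(abs(W[...,1])<170)
    print(n,m.sum(),np.nanmedian(W[m],0) if m.any() else "",np.argwhere(m)[:,::-1].mean(0) if m.any() else "")
    if m.any(): print(np.percentile(W[m],[5,95],axis=0).round())
    m=(abs(W[...,0]+90)<8)&(W[...,2]>70)&(W[...,2]<120)&(abs(W[...,1])<175); print("front x",m.sum(),np.nanmedian(W[m],0),np.polyfit(W[m][:,1],W[m][:,0],1) if m.sum()>5 else "")
    m=(abs(W[...,1]+170)<10)&(W[...,2]>20)&(W[...,2]<120)&(abs(W[...,0])<80); print("right y",m.sum(),np.nanmedian(W[m],0))
E
```

```text
knee [0.592 0.172 0.169]
foot [0.545 0.178 0.106]
grip [0.583 0.027 0.334]
fl [0.498 0.209 0.132]
fr [ 0.454 -0.128  0.132]
br [ 0.633 -0.151  0.132]
fbr [ 0.454 -0.128  0.   ]
pull [0.459 0.042 0.04 ]
side 0  
front x 0 [nan nan nan] 
right y 1339 [  11.91855842 -173.79699514   72.80196133]
scene 0  
front x 0 [nan nan nan] 
right y 78 [ -21.25314965 -166.34393866   88.09254869]
  return np.nanmean(a, axis, out=out, keepdims=keepdims)
```

View pics/side1.png

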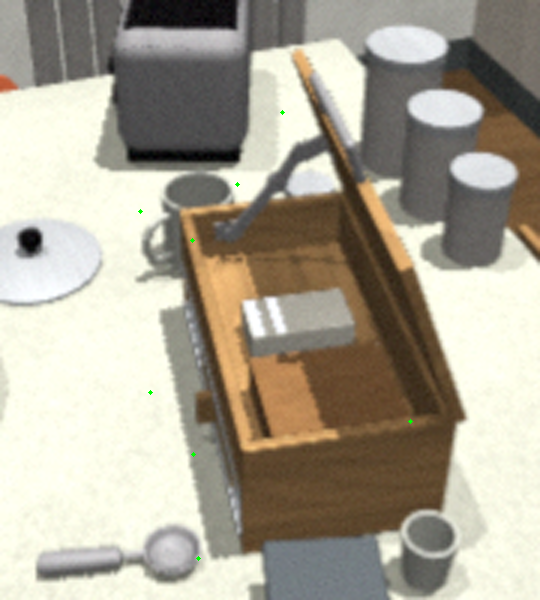

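View pics/scene1.png

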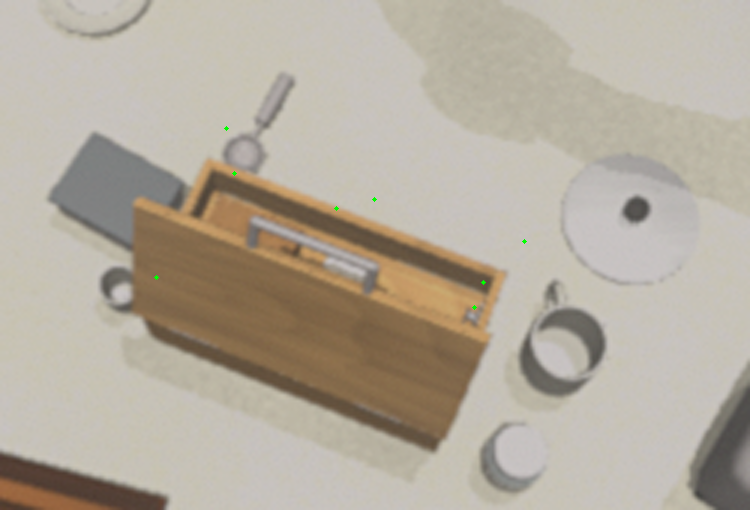

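Drawn on the crops, the model points miss the real corners by about 35 mm, so stray pixels polluted the depth rectangle. The real rim corners are at about (208,160) and (505,270) in the scene crop and (242,447) and (182,210) in the side crop. I'll recompute by casting rays from these.

```bash
cat >> h.py <<'E'
def ray(f,uv,T=None):
    F,cx,cy,k=K(f); T=f["cam_to_world"] if T is None else T
    a=(np.asarray(uv,float)-[cx,cy])/F; s=a.copy()
    for _ in range(8): s=a/(1+k*(s@s))
    return T[:3,3],T[:3,:3]@np.array([*s,1])
def onz(f,uv,z,T=None):
    o,d=ray(f,uv,T); return o+d*(z-o[2])/d[2]
def tri(r1,r2):
    A=np.c_[r1[1],-r2[1]]; t=np.linalg.lstsq(A,r2[0]-r1[0],rcond=None)[0]
    a,b=r1[0]+t[0]*r1[1],r2[0]+t[1]*r2[1]; return (a+b)/2,np.linalg.norm(a-b)
E
python3 - <<'E'
import numpy as np
from h import *
s=dict(np.load("side0.npz"));t=dict(np.load("scene0.npz"))
C=lambda x,y,o:(x/3+o[0]-.33,y/3+o[1]-.33)
a=C(208,160,(150,120));b=C(506,270,(150,120)); e=C(242,447,(170,110)); g=C(182,211,(170,110))
A=[onz(t,a,.132),onz(t,b,.132)];B=[onz(s,e,.132),onz(s,g,.132)]
for P in (A,B):
    d=P[1]-P[0]; L=np.linalg.norm(d); yaw=np.arctan2(-d[0],d[1]); m=(P[0]+P[1])/2+.09*np.array([np.cos(yaw),np.sin(yaw),0])
    print(np.round(P,4).tolist(),L,np.degrees(yaw),m)
print(tri(ray(t,a),ray(s,e)),tri(ray(t,b),ray(s,g)))
W=cloud(t); print("depth at rim right", W[176:180,220:224].round(3).tolist()[0])
h=[C(250,221,(150,120)),C(376,271,(150,120))]
for p in h: print("handle ends",onz(t,p,.335+.005))
print("side pull z~.045",onz(s,C(203,407,(170,110)),.05))
E
```

```text
[[0.4946, -0.1359, 0.132], [0.5339, 0.1973, 0.132]] 0.3354710937690574 -6.734431217206249 [0.60364208 0.02015285 0.132     ]
[[0.4937, -0.1332, 0.132], [0.5396, 0.1952, 0.132]] 0.3315982728422777 -7.951070883427808 [0.60578312 0.0185419  0.132     ]
(array([ 0.49413433, -0.13510629,  0.13335184]), np.float64(0.002096891196777329)) (array([0.53704501, 0.19586234, 0.13332416]), np.float64(0.005673040137351939))
depth at rim right [[0.501, -0.131, 0.125], [0.503, -0.127, 0.131], [0.502, -0.123, 0.133], [0.5, -0.121, 0.129]]
handle ends [ 0.61626314 -0.04258343  0.34      ]
handle ends [0.6325746  0.07490082 0.34      ]
side pull z~.045 [ 0.49902929 -0.00317946  0.05      ]
```

```bash
sed -i 's/^Y=.*/Y=np.radians(-7.4); O=np.array([.6045,.0195,0])/' h.py
cat >> h.py <<'E'
from scipy.spatial.transform import Rotation as Ro
from scipy.linalg import fractional_matrix_power as fmp
def pose(g,tilt,turn=0,roll=0):
    """TCP pose for grasp point g (chest mm), tool leaned back by tilt deg, closing along chest y turned by turn deg about tool z"""
    t=np.radians(tilt); z=np.array([np.sin(t),0,-np.cos(t)]); y=np.array([0,1,0]); R=np.c_[np.cross(y,z),y,z]
    R=Rc@R@Ro.from_euler('z',turn,degrees=True).as_matrix()
    T=np.eye(4); T[:3,:3]=R; T[:3,3]=w(g)-.155*R[:,2]; return T
def cur(s):
    T=np.eye(4); T[:3,:3]=Ro.from_euler('xyz',s["tool_rot"]).as_matrix(); T[:3,3]=s["position"]; return T
def rows(A,B,n):
    M=np.linalg.inv(A)@B; m=np.real(fmp(M,1/n)); v=Ro.from_matrix(m[:3,:3]).as_rotvec()
    print(n,"x",(m[:3,3]*100).round(2).tolist(),v.round(4).tolist(),"| total cm",(M[:3,3]*100).round(2),"deg",np.degrees(Ro.from_matrix(M[:3,:3]).magnitude()).round(1))
E
python3 - <<'E'
from workcell import bot
from h import *
s=dict(np.load("side0.npz"));t=dict(np.load("scene0.npz"))
print("spoon bowl chest",c(onz(t,(150+243/3,120+155/3),.01)),"tip",c(onz(t,(150+287/3,120+77/3),.01)),"pot",c(onz(t,(360,193),.02)))
A=cur(bot.observe()); B=pose((-135,-36,150),35); print(B[:3,3]); rows(A,B,14); rows(A,B,16)
C=pose((-125,-36,60),35); print(C[:3,3]);rows(B,C,4)
E
```

```text
spoon bowl chest [-150.5183184  -160.95533422   10.        ] tip [-263.11839819 -152.02880152   10.        ] pot [-241.21609332  282.8496289    20.        ]
[0.37782387 0.01263773 0.27696857]
14 x [-2.03, -3.84, 1.53] [-0.0031, -0.0436, -0.0095] | total cm [-36.11 -51.29  12.78] deg 35.8
16 x [-1.77, -3.36, 1.34] [-0.0027, -0.0381, -0.0083] | total cm [-36.11 -51.29  12.78] deg 35.8
[0.38774059 0.01134978 0.18696857]
4 x [1.09, -0.0, 1.99] [0.0, -0.0, 0.0] | total cm [4.34 0.   7.95] deg 0.0
```

```bash
python3 -m creep '[[[1,-1,-4.5,0,0,0,0],[1,-1,-4.5,0,0,0,0],[1,-1,-4.5,0,0,0,0],[1,-1,-4.5,0,0,0,0],[1,-1,-4.5,0,0,0,0],[1,-1,-4.5,0,0,0,0],[1,-1,-4.5,0,0,0,0],[1,-1,-4.5,0,0,0,0],[1,-1,-4.5,0,0,0,0]]]' 20
python3 - <<'E'
from workcell import bot
from h import *
s=bot.observe();print(s["qpos"])
A=cur(s); rows(A,pose((-135,-36,150),35),8)
E
```

```text
clock: 1.23
position: [0.1477, 0.2224, 0.4063]
tool_rot: [3.137, -0.005, 2.876]
force: [0.6, 0.3, 0.1]
grip_width: 0.0853
finger_force: 0.0
[-1.05202726 -0.08259456 -0.14153752  2.40627871 -0.02409088  0.8128325
  0.1287883 ]
8 x [-2.86, -2.01, 2.46] [-0.0046, -0.0769, -0.0167] | total cm [-27.78 -14.27  12.71] deg 36.1
```

```bash
python3 -m creep '[[[1,-2.9,-2,2.5,-0.005,-0.077,-0.017],[1,-2.9,-2,2.5,-0.005,-0.077,-0.017],[1,-2.9,-2,2.5,-0.005,-0.077,-0.017],[1,-2.9,-2,2.5,-0.005,-0.077,-0.017],[1,-2.9,-2,2.5,-0.005,-0.077,-0.017],[1,-2.9,-2,2.5,-0.005,-0.077,-0.017],[1,-2.9,-2,2.5,-0.005,-0.077,-0.017],[1,-2.9,-2,2.5,-0.005,-0.077,-0.017],[1,0,0,0,0,0,0]]]'
python3 - <<'E'
from workcell import bot,vision
from h import *
s=bot.observe();print(s["qpos"])
A=cur(s); B=pose((-135,-36,150),35); rows(A,B,1)
f=vision.grab_frame("wrist"); np.savez("w1.npz",T=A@f["tool_from_camera"],**f); T=A@f["tool_from_camera"]
im=f["image"].copy()
for k,p in dict(pull=(-107,-36,58),pull2=(-107,-36,22),fr=(-90,-170,132),fl=(-90,170,132),knee=(8,151,169),foot=(-40,145,106)).items():
    u=proj(f,w(p),T)[0]; print(k,u); cv2.circle(im,tuple(int(x) for x in u),3,(0,255,0),1)
cv2.imwrite("pics/w1.png",im)
E
```

```text
clock: 2.35
position: [0.2159, 0.1736, 0.3552]
tool_rot: [-3.033, 0.165, 2.923]
force: [-0.4, 0.1, -0.3]
grip_width: 0.0858
finger_force: 0.0
[ 0.27892329  0.22274929 -1.3803571   2.42985067  0.56643416  0.82311154
 -0.18281693]
1 x [-17.75, -10.95, 12.14] [-0.1409, -0.45, -0.059] | total cm [-17.75 -10.95  12.14] deg 27.2
pull [196.18456076 353.84616978]
pull2 [202.5310587  331.42068535]
fr [ 82.11443229 408.84724187]
fl [365.42772318 428.50209297]
knee [347.02724171 502.19860913]
foot [337.55183593 425.51970739]
```

View pics/w1.png

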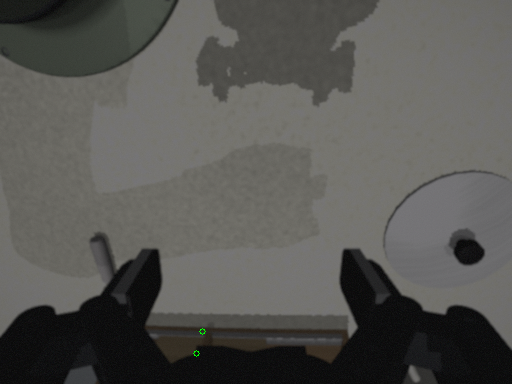

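The view shows the pull (about 205,335) at the predicted y and the chest front edge on row ~325, but the arm folded against the q4 and q3 limits. I'll go outward and up first.

Run:
```python
from workcell import bot
from h import *
A=cur(bot.observe()); B=A.copy(); B[:3,3]=[.40,.06,.44]; rows(A,B,6)
```

```text
6 x [-3.6, -1.27, -0.69] [0.0, -0.0, -0.0] | total cm [-21.61  -7.65  -4.17] deg 0.0
```

```bash
python3 -m creep '[[[1,-3.6,-1.3,-0.7,0,0,0],[1,-3.6,-1.3,-0.7,0,0,0],[1,-3.6,-1.3,-0.7,0,0,0],[1,-3.6,-1.3,-0.7,0,0,0],[1,-3.6,-1.3,-0.7,0,0,0],[1,-3.6,-1.3,-0.7,0,0,0],[1,0,0,0,0,0,0]]]'
python3 - <<'E'
from workcell import bot
from h import *
s=bot.observe();print(s["qpos"].round(3))
A=cur(s); B=pose((-125,-36,200),25); print(B[:3,3]); rows(A,B,6)
E
```

```text
clock: 3.28
position: [0.4002, 0.0599, 0.4423]
tool_rot: [-3.034, 0.169, 2.925]
force: [-0.9, -0.2, -1.4]
grip_width: 0.0853
finger_force: 0.0
[ 0.771  0.279 -1.309  2.088  0.558  1.001  0.512]
[0.41094422 0.00833615 0.34047771]
6 x [0.15, -0.71, 1.78] [-0.0222, -0.0453, -0.0115] | total cm [-0.41 -3.66 10.86] deg 17.8
```

```bash
python3 -m creep '[[[1,0.1,-0.7,1.8,-0.022,-0.045,-0.012],[1,0.1,-0.7,1.8,-0.022,-0.045,-0.012],[1,0.1,-0.7,1.8,-0.022,-0.045,-0.012],[1,0.1,-0.7,1.8,-0.022,-0.045,-0.012],[1,0.1,-0.7,1.8,-0.022,-0.045,-0.012],[1,0.1,-0.7,1.8,-0.022,-0.045,-0.012],[1,0,0,0,0,0,0]]]'
python3 - <<'E'
from workcell import bot
from h import *
s=bot.observe();print(s["qpos"].round(3))
A=cur(s); B=pose((-120,-36,100),35); print(B[:3,3]); rows(A,B,6)
E
```

```text
clock: 4.15
position: [0.4126, 0.0088, 0.3389]
tool_rot: [-3.137, 0.432, 3.02]
force: [0.5, 0.7, 0.7]
grip_width: 0.0854
finger_force: 0.0
[ 0.653  0.372 -1.035  2.316  1.218  0.522  0.101]
[0.39269894 0.0107058  0.22696857]
6 x [1.2, -0.0, 1.47] [-0.0002, -0.0298, 0.0011] | total cm [ 6.5  -0.01  9.33] deg 10.3
```

```bash
python3 -m creep '[[[1,1.2,0,1.5,0,-0.03,0],[1,1.2,0,1.5,0,-0.03,0],[1,1.2,0,1.5,0,-0.03,0],[1,1.2,0,1.5,0,-0.03,0],[1,1.2,0,1.5,0,-0.03,0],[1,1.2,0,1.5,0,-0.03,0],[1,0,0,0,0,0,0]]]'
python3 - <<'E'
from workcell import bot,vision
from h import *
s=bot.observe();print(s["qpos"].round(3))
A=cur(s); rows(A,pose((-120,-36,100),35),1); 
f=vision.grab_frame("wrist"); T=A@f["tool_from_camera"]; im=f["image"]
W=c(cloud(f,T)); m=(W[...,0]<-97)&(W[...,0]>-118)&(W[...,2]>20)&(W[...,2]<65)&(abs(W[...,1])<120)
print(m.sum(),np.nanpercentile(W[m],[5,50,95],axis=0).round(1) if m.any() else "")
mf=(abs(W[...,0]+90)<8)&(W[...,2]>60)&(W[...,2]<125);print("front",np.nanmedian(W[mf],0),np.polyfit(W[mf][:,1],W[mf][:,0],1))
mt=(W[...,2]<12)&(W[...,2]>-12)&(W[...,0]<-110);print("table",np.nanmedian(W[mt],0))
cv2.imwrite("pics/w2.png",im)
E
```

```text
clock: 5.03
position: [0.4056, 0.0146, 0.2368]
tool_rot: [-3.108, 0.533, 3.059]
force: [-0.8, 0.4, -0.5]
grip_width: 0.0853
finger_force: 0.0
[ 0.762  1.003 -1.428  2.431  1.84   1.2   -0.318]
1 x [1.57, -0.49, 0.23] [-0.0085, -0.0776, 0.0405] | total cm [ 1.57 -0.49  0.23] deg 5.0
904 [[-109.7  -31.4   28.3]
 [-108.8  -27.    49.1]
 [ -99.3  -22.4   60.3]]
front [-92.18319262 -32.23415351  91.91832503] [ 2.88768274e-03 -9.22291973e+01]
table [-162.51148885  -23.75588025    1.69830193]
```

View pics/w2.png

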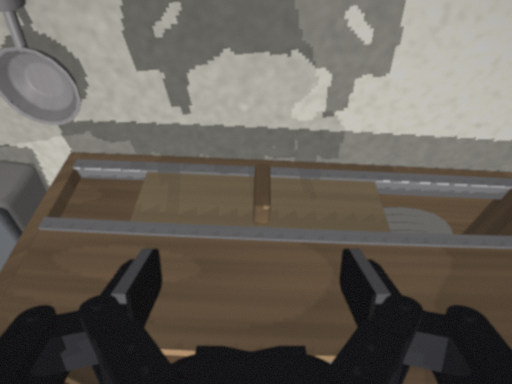

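The picture shows the pull batten at about (262,190), between the open fingers. In the chest frame it is at y = -27 mm, so the hatch is about 106 mm open. The front face fits within 2 mm. I'll grasp at 30° lean to relieve the arm's fold.

Run:
```python
from workcell import bot
from h import *
A=cur(bot.observe()); B=pose((-118,-27,95),30);C=pose((-106,-27,52),30); rows(A,B,3); rows(B,C,4); print(c(A[:3,3]+.155*A[:3,2]))
```

```text
3 x [0.13, 0.12, 0.27] [-0.0039, 0.0046, 0.0139] | total cm [0.38 0.36 0.81] deg 2.6
4 x [0.28, 0.0, 1.08] [0.0, -0.0, 0.0] | total cm [1.11 0.   4.32] deg 0.0
[-116.89033194  -32.14452859  105.1842426 ]
```

```bash
python3 -m creep '[[[1,0.1,0.1,0.3,-0.004,0.005,0.014],[1,0.1,0.1,0.3,-0.004,0.005,0.014],[1,0.1,0.1,0.3,-0.004,0.005,0.014],[1,0.3,0,1.1,0,0,0],[1,0.3,0,1.1,0,0,0],[1,0,0,0,0,0,0]]]'
python3 - <<'E'
from workcell import bot
from h import *
s=bot.observe();print(s["qpos"].round(3))
A=cur(s); print(c(A[:3,3]+.155*A[:3,2])); C=pose((-106,-27,52),30); rows(A,C,2)
E
```

```text
clock: 5.82
position: [0.4144, 0.016, 0.2063]
tool_rot: [-3.141, 0.526, 3.012]
force: [-0.1, -0.4, 0.5]
grip_width: 0.0852
finger_force: 0.0
[ 0.732  1.08  -1.368  2.416  1.923  1.219 -0.374]
[-110.23050421  -28.10572754   72.24999173]
2 x [0.31, 0.05, 0.98] [-0.0004, 0.0011, -0.0002] | total cm [0.62 0.1  1.96] deg 0.1
```

```bash
python3 -m creep '[[[1,0.3,0.05,1,0,0,0],[1,0.3,0.05,1,0,0,0],[-1,0,0,0,0,0,0],[-1,0,0,0,0,0,0],[-1,0,0,0,0,0,0],[-1,0,0,0,0,0,0],[-1,0,0,0,0,0,0],[-1,0,0,0,0,0,0]]]' 25
python3 - <<'E'
from workcell import bot
from h import *
s=bot.observe();print(s["qpos"].round(3))
A=cur(s); print(c(A[:3,3]+.155*A[:3,2])); C=A.copy(); C[:3,3]+=Rc@[0,.106,0]; rows(A,C,6)
E
```

```text
clock: 6.82
position: [0.4171, 0.0167, 0.1868]
tool_rot: [-3.141, 0.523, 3.015]
force: [-28.6, 4.7, 15.2]
grip_width: 0.0093
finger_force: 46.8
[ 0.713  1.124 -1.33   2.41   1.975  1.233 -0.387]
[-108.01403608  -26.71058358   52.56996708]
6 x [-0.0, 1.77, 0.0] [0.0, 0.0, -0.0] | total cm [-3.00e-02  1.06e+01  1.00e-02] deg 0.0
```

```bash
python3 -m creep '[[[-1,0.2,0,-0.4,0,0,0],[-1,0,1.0,0,0,0,0],[-1,0,1.8,0,0,0,0],[-1,0,1.8,0,0,0,0],[-1,0,1.8,0,0,0,0],[-1,0,1.8,0,0,0,0],[-1,0,0,0,0,0,0]]]' 25
python3 - <<'E'
from workcell import bot
from h import *
s=bot.observe();print(s["qpos"].round(3))
A=cur(s); print(c(A[:3,3]+.155*A[:3,2]),s["force"]@Rc)
E
```

```text
clock: 7.7
position: [0.4263, 0.0989, 0.1889]
tool_rot: [-3.141, 0.526, 3.013]
force: [4.1, -0.1, -17.0]
grip_width: 0.0095
finger_force: 26.5
[ 0.496  1.148 -1.348  2.351  1.914  1.342 -0.501]
[-109.15301773   55.7081737    54.82340337] [  4.04253351   0.43563843 -17.00204163]
```

```bash
python3 -m creep '[[[-1,0,1.0,0.1,0,0,0],[-1,0,0.8,0,0,0,0],[-1,0,0.4,0,0,0,0],[-1,0,0.2,0,0,0,0],[-1,0,0.2,0,0,0,0],[-1,0,0,0,0,0,0]]]' 25
python3 - <<'E'
from workcell import bot
from h import *
s=bot.observe();print(s["qpos"].round(3))
A=cur(s); print(c(A[:3,3]+.155*A[:3,2]),s["force"]@Rc)
E
```

```text
clock: 8.45
position: [0.4295, 0.1232, 0.1885]
tool_rot: [-3.138, 0.527, 3.013]
force: [-11.4, -8.8, 6.5]
grip_width: 0.0094
finger_force: 30.2
[ 0.435  1.157 -1.348  2.325  1.898  1.369 -0.524]
[-108.95282071   79.77277112   54.51957163] [-10.22078163 -10.16518662   6.51481931]
```

```bash
python3 -m creep '[[[-1,0,0.2,0,0,0,0],[-1,0,0.1,0,0,0,0],[-1,0,0,0,0,0,0]]]' 25
python3 - <<'E'
from workcell import bot
from h import *
s=bot.observe()
A=cur(s); print(c(A[:3,3]+.155*A[:3,2]),s["force"]@Rc)
E
```

```text
clock: 8.82
position: [0.4297, 0.1245, 0.1883]
tool_rot: [-3.132, 0.527, 3.013]
force: [-19.6, -25.9, 18.6]
grip_width: 0.0095
finger_force: 31.8
[-108.89288176   80.18648978   54.3673392 ] [-16.09032999 -28.1868054   18.61386059]
```

```bash
python3 -m creep '[[[-1,0,-0.1,0,0,0,0],[1,0,0,0,0,0,0],[1,0,0,0,0,0,0],[1,0,0,0,0,0,0],[1,0,0,-1,0,0,0],[1,0,0,-2,0,0,0],[1,0,0,-3,0,0,0],[1,0,0,0,0,0,0]]]' 25
python3 - <<'E'
from workcell import bot,vision
from h import *
s=bot.observe();print(s["qpos"].round(3))
A=cur(s); print(c(A[:3,3]+.155*A[:3,2]))
f=vision.grab_frame("wrist"); T=A@f["tool_from_camera"]
W=c(cloud(f,T)); m=(W[...,0]<-97)&(W[...,0]>-118)&(W[...,2]>25)&(W[...,2]<65)&(abs(W[...,1]-79)<30)
print(m.sum(),np.nanpercentile(W[m],[5,50,95],axis=0).round(1) if m.any() else "")
B=pose((-50,145,262),30); rows(A,B,8)
E
```

```text
clock: 9.82
position: [0.4001, 0.13, 0.2421]
tool_rot: [-3.141, 0.531, 3.013]
force: [-0.0, 0.2, 0.2]
grip_width: 0.0859
finger_force: 0.0
[ 0.44   1.026 -1.447  2.374  1.75   1.353 -0.553]
[-138.46735982   83.25888577  108.37193932]
751 [[-109.6   74.7   27.9]
 [-108.6   79.2   48.8]
 [ -99.7   83.8   60.2]]
8 x [-1.94, 0.77, -1.1] [-0.0, 0.0009, 0.0001] | total cm [-15.52   6.15  -8.78] deg 0.4
```

```bash
python3 -m creep '[[[1,-1.2,0.5,-2.2,0,0,0],[1,-1.2,0.5,-2.2,0,0,0],[1,-1.9,0.8,-1.1,0,0,0],[1,-1.9,0.8,-1.1,0,0,0],[1,-1.9,0.8,-1.1,0,0,0],[1,-1.9,0.8,-1.1,0,0,0],[1,-2.7,1,0,0,0,0],[1,-2.7,1,0,0,0,0],[1,0,0,0,0,0,0]]]'
python3 - <<'E'
from workcell import bot,vision
from h import *
s=bot.observe();print(s["qpos"].round(3))
A=cur(s); print(c(A[:3,3]+.155*A[:3,2]))
f=vision.grab_frame("wrist"); T=A@f["tool_from_camera"]; im=f["image"]; np.savez("w3.npz",Tw=T,A=A,**f)
for p in [(8,145,169),(8,139,169),(8,151,169),(-40,145,106),(-90,170,132)]: 
    u=proj(f,w(p),T)[0];print(p,u); cv2.circle(im,tuple(int(x) for x in u),2,(0,255,0),-1)
cv2.imwrite("pics/w3.png",im)
rows(A,pose((8,145,169),30),6)
E
```

```text
clock: 11.0
position: [0.4979, 0.1798, 0.3939]
tool_rot: [3.141, 0.527, 3.01]
force: [-0.6, -0.1, 0.1]
grip_width: 0.0851
finger_force: 0.0
[ 0.446  0.73  -1.449  2.006  1.373  1.181 -0.128]
[-48.36543957 145.09958665 259.99873676]
(8, 145, 169) [251.0916534  197.28186646]
(8, 139, 169) [243.45817389 197.29665305]
(8, 151, 169) [258.72607213 197.26662837]
(-40, 145, 106) [250.89642194  99.64299335]
(-90, 170, 132) [289.83914022  53.27282921]
6 x [-0.06, -0.0, 1.78] [-0.0002, 0.0006, -0.0003] | total cm [-3.50e-01 -1.00e-02  1.07e+01] deg 0.3
```

View pics/w3.png

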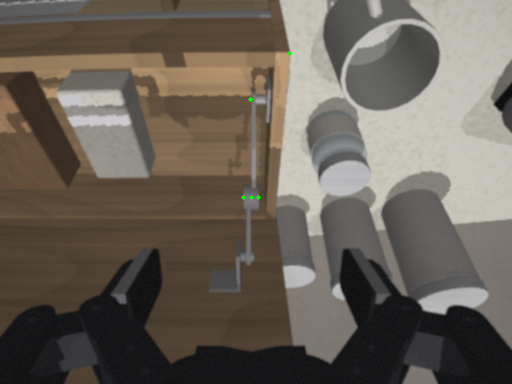

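The picture shows the knee hub at (251,199), exactly on the predicted point. The stay foot is at (252,100), and the way in between the fingers is clear.

```bash
python3 -m creep '[[[0.3,-0.1,0,1.8,0,0,0],[0.3,-0.1,0,1.8,0,0,0],[0.3,-0.1,0,1.8,0,0,0],[0.3,0,0,1.8,0,0,0],[0.3,0,0,1.8,0,0,0],[0.3,0,0,1.5,0,0,0],[-1,0,0,0,0,0,0],[-1,0,0,0,0,0,0],[-1,0,0,0,0,0,0],[-1,0,0,0,0,0,0]]]' 20
python3 - <<'E'
from workcell import bot,vision
from h import *
s=bot.observe();print(s["qpos"].round(3))
A=cur(s); print(c(A[:3,3]+.155*A[:3,2]))
B=pose((8,145,169),30)
for a in (.1,.2,.3,.4,.5):
    th=np.arctan2(63,48)+a; C=A.copy(); C[:3,3]+=Rc@(np.array([79.2*np.cos(th)-48,0,79.2*np.sin(th)-63])/1000); rows(A,C,1)
E
```

```text
clock: 12.3
position: [0.5515, 0.1729, 0.3052]
tool_rot: [-3.141, 0.528, 3.012]
force: [-0.7, 2.8, 2.3]
grip_width: 0.0115
finger_force: 25.7
[ 0.368  0.894 -1.29   1.967  1.573  1.14  -0.176]
[  5.83613155 145.22982356 171.35422752]
1 x [0.34, -0.0, -0.72] [-0.0, -0.0, 0.0] | total cm [ 0.34 -0.   -0.72] deg 0.0
1 x [0.75, -0.0, -1.39] [-0.0, -0.0, 0.0] | total cm [ 0.75 -0.   -1.39] deg 0.0
1 x [1.22, -0.0, -2.03] [-0.0, -0.0, 0.0] | total cm [ 1.22 -0.   -2.03] deg 0.0
1 x [1.75, -0.0, -2.61] [-0.0, -0.0, 0.0] | total cm [ 1.75 -0.   -2.61] deg 0.0
1 x [2.35, -0.0, -3.14] [-0.0, -0.0, 0.0] | total cm [ 2.35 -0.   -3.14] deg 0.0
```

```bash
python3 -m creep '[[[-1,0.17,0,-0.36,0,0,0],[-1,0.17,0,-0.36,0,0,0],[-1,0.2,0,-0.34,0,0,0],[-1,0.2,0,-0.33,0,0,0],[-1,0.24,0,-0.32,0,0,0],[-1,0.24,0,-0.32,0,0,0],[-1,0,0,0,0,0,0],[-1,0,0,0,0,0,0]]]' 20
python3 - <<'E'
from workcell import bot,vision
from h import *
s=bot.observe()
A=cur(s); print(c(A[:3,3]+.155*A[:3,2]),s["force"])
s=vision.grab_frame("side"); np.savez("side2.npz",**s); cv2.imwrite("pics/side2.png",cv2.resize(cv2.convertScaleAbs(s["image"][100:280,180:360],alpha=1.4),None,fx=3,fy=3,interpolation=cv2.INTER_CUBIC))
E
```

```text
clock: 13.3
position: [0.531, 0.1755, 0.3163]
tool_rot: [-3.141, 0.528, 3.012]
force: [-1.4, 4.9, 0.1]
grip_width: 0.0113
finger_force: 24.6
[-14.90187234 145.24338121 182.42385224] [-1.37773189  4.93081645  0.09843374]
```

View pics/side2.png

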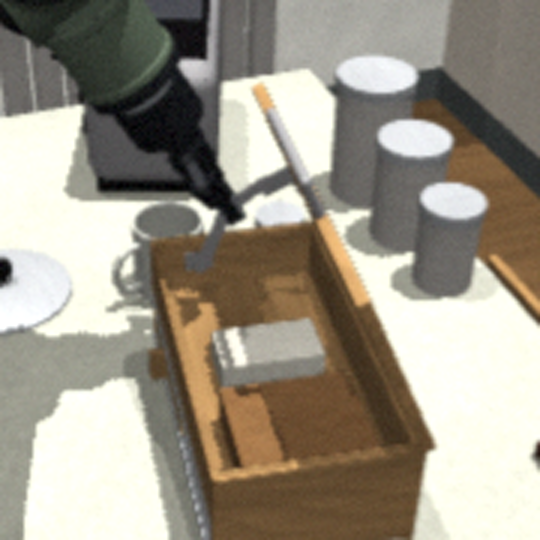

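The side view shows the stay bent upward at about (225,205), past centre, with the lid still up. Next I'll release and back off.

```bash
python3 -m creep '[[[0.2,0,0,0,0,0,0],[0.3,0,0,0,0,0,0],[0.3,0,0,0,0,0,0],[0.3,0,0,-1,0,0,0],[0.3,0,0,-2,0,0,0],[0.3,0,0,-3,0,0,0],[0.3,0,0,-3,0,0,0],[0.3,0,0,-3,0,0,0],[0.3,0,0,0,0,0,0]]]'
python3 - <<'E'
from workcell import bot,vision
from h import *
s=bot.observe();print(s["qpos"].round(3))
A=cur(s); print(c(A[:3,3]+.155*A[:3,2]),s["force"])
f=vision.grab_frame("wrist"); T=A@f["tool_from_camera"]; print("cam at tool",f["tool_from_camera"][:3,3].round(3))
for n,F,TT in(("wrist",f,T),("scene",vision.grab_frame("scene"),None)):
    W=c(cloud(F,TT)); m=(W[...,1]<100)&(W[...,1]>-165)&(W[...,0]>0)&(W[...,0]<90)&(W[...,2]>150)&(W[...,2]<300)
    if m.sum()>30:
        P=W[m][:,[0,2]]; q=np.polyfit(P[:,1],P[:,0],1); print(n,m.sum(),"lid deg",np.degrees(np.arctan2(1,-q[0])),"x at z132",np.polyval(q,132))
    if n=="scene": F0=F
np.savez("scene2.npz",**F0)
for t in (90,-90): rows(A,pose((-40,0,420),20,t),10)
E
```

```text
clock: 14.48
position: [0.4703, 0.1838, 0.4218]
tool_rot: [-3.14, 0.531, 3.013]
force: [0.6, 0.2, -0.9]
grip_width: 0.0556
finger_force: 0.0
[ 0.465  0.616 -1.458  2.029  1.272  1.13  -0.11 ]
[-75.73550846 145.48917289 288.1765027 ] [ 0.62748128  0.17705926 -0.85030559]
cam at tool [ 0.077 -0.     0.03 ]
wrist 15593 lid deg 66.99496423250788 x at z132 83.21436262535323
scene 3372 lid deg 66.07030405295548 x at z132 97.88793729165094
10 x [-2.06, -0.4, -0.95] [0.0142, 0.0144, 0.1567] | total cm [-12.56 -14.58  -9.29] deg 90.5
10 x [0.04, -2.06, -1.1] [-0.0144, 0.0142, -0.1566] | total cm [-12.56 -14.58  -9.29] deg 90.4
```

```bash
python3 -m creep '[[[0.3,-2.1,-2.4,-1.6,0,0,0],[0.3,-2.1,-2.4,-1.6,0,0,0],[0.3,-2.1,-2.4,-1.6,0,0,0],[0.3,-2.1,-2.4,-1.6,0,0,0],[0.3,-2.1,-2.4,-1.5,0,0,0],[0.3,-2.1,-2.4,-1.5,0,0,0],[0.3,0,0,0,-0.016,0.016,-0.174],[0.3,0,0,0,-0.016,0.016,-0.174],[0.3,0,0,0,-0.016,0.016,-0.174],[0.3,0,0,0,-0.016,0.016,-0.174],[0.3,0,0,0,-0.016,0.016,-0.174],[0.3,0,0,0,-0.016,0.016,-0.174]]]'
python3 -m creep '[[[0.3,0,0,0,-0.016,0.016,-0.174],[0.3,0,0,0,-0.016,0.016,-0.174],[0.3,0,0,0,-0.016,0.016,-0.174],[0.3,0,0,0,0,0,0]]]'
python3 - <<'E'
from workcell import bot,vision
from h import *
s=bot.observe();print(s["qpos"].round(3))
A=cur(s); print(c(A[:3,3]+.155*A[:3,2]))
f=vision.grab_frame("wrist"); T=A@f["tool_from_camera"]; im=f["image"]; np.savez("w4.npz",Tw=T,A=A,**f)
for p in [(6,0,330),(6,-56,330),(6,56,330)]: 
    u=proj(f,w(p),T)[0];print(p,u); cv2.circle(im,tuple(int(x) for x in u),2,(0,255,0),-1)
cv2.imwrite("pics/w4.png",im)
rows(A,pose((-40,0,420),20,-90),1)
E
```

```text
clock: 16.08
position: [0.5138, 0.0319, 0.5637]
tool_rot: [-2.804, 0.221, -2.174]
force: [0.2, -0.1, 0.0]
grip_width: 0.0551
finger_force: 0.0
clock: 16.58
position: [0.5138, 0.0322, 0.5637]
tool_rot: [-2.799, 0.0, -1.701]
force: [-0.2, 0.3, 0.2]
grip_width: 0.0559
finger_force: 0.0
[ 0.907  0.415 -1.478  1.741  0.684  1.142  2.281]
[-39.47231324   0.81969209 417.75487335]
(6, 0, 330) [234.10354692 198.57502994]
(6, -56, 330) [232.68552553 123.46348427]
(6, 56, 330) [235.41650499 263.46958384]
1 x [0.09, 0.07, -0.23] [0.0064, -0.0004, -0.0015] | total cm [ 0.09  0.07 -0.23] deg 0.4
```

View pics/w4.png

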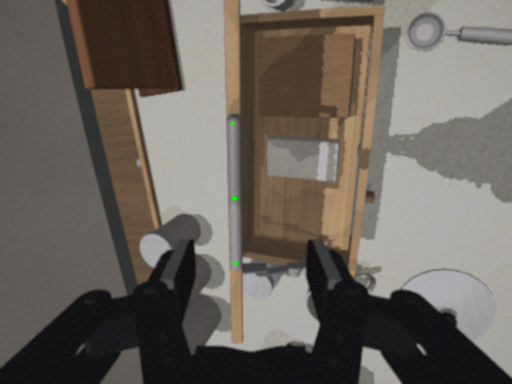

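The bar shows as a vertical grey rod at column 235, rows 118–268, right on the prediction for e ≈ 66.5°. q7 is close to its limit, so I'll turn half round to the equivalent grasp.

```bash
python3 -m creep '[[[0.3,0,0,0,0,0,0.1745],[0.3,0,0,0,0,0,0.1745],[0.3,0,0,0,0,0,0.1745],[0.3,0,0,0,0,0,0.1745],[0.3,0,0,0,0,0,0.1745],[0.3,0,0,0,0,0,0.1745],[0.3,0,0,0,0,0,0.1745],[0.3,0,0,0,0,0,0.1745],[0.3,0,0,0,0,0,0.1745]]]'
python3 -m creep '[[[0.3,0,0,0,0,0,0.1745],[0.3,0,0,0,0,0,0.1745],[0.3,0,0,0,0,0,0.1745],[0.3,0,0,0,0,0,0.1745],[0.3,0,0,0,0,0,0.1745],[0.3,0,0,0,0,0,0.1745],[0.3,0,0,0,0,0,0.1745],[0.3,0,0,0,0,0,0.1745],[0.3,0,0,0,0,0,0.1745],[0.3,0,0,0,0,0,0]]]'
python3 - <<'E'
from workcell import bot,vision
from h import *
s=bot.observe();print(s["qpos"].round(3))
A=cur(s); print(c(A[:3,3]+.155*A[:3,2]))
B=pose((-20,0,400),22,90);C=pose((6,0,330),22,90);rows(A,B,2);rows(B,C,4)
f=vision.grab_frame("wrist"); T=A@f["tool_from_camera"]
W=c(cloud(f,T)); m=(abs(W[...,1])<45)&(abs(W[...,0]-6)<25)&(W[...,2]>318)&(W[...,2]<350)
print(m.sum(),np.nanpercentile(W[m],[5,50,95],axis=0).round(1))
E
```

```text
clock: 17.75
position: [0.5136, 0.0323, 0.5642]
tool_rot: [3.139, 0.344, 3.001]
force: [0.1, 0.2, -0.2]
grip_width: 0.0557
finger_force: 0.0
clock: 19.0
position: [0.5135, 0.0324, 0.5642]
tool_rot: [2.798, 0.0, 1.439]
force: [0.4, -0.6, -0.3]
grip_width: 0.0553
finger_force: 0.0
[ 0.517  0.186 -0.843  1.754  0.34   0.97  -0.58 ]
[-39.57545279   0.95041342 418.3247566 ]
2 x [-0.05, 0.29, 1.2] [-0.02, 0.0006, -0.0012] | total cm [-0.11  0.61  2.4 ] deg 2.3
4 x [0.0, -0.05, 1.87] [0.0, -0.0, 0.0] | total cm [ 0.   -0.21  7.46] deg 0.0
1522 [[ -0.4 -39.9 332.1]
 [  2.6   3.3 335.9]
 [  7.9  41.1 337.4]]
```

```bash
python3 -m creep '[[[0.3,0,0.3,1.2,-0.02,0,0],[0.3,0,0.3,1.2,-0.02,0,0],[0.3,0,-0.1,1.9,0,0,0],[0.3,0,-0.1,1.9,0,0,0],[0.3,0,-0.1,1.8,0,0,0],[0.3,0,-0.1,1.8,0,0,0],[-1,0,0,0,0,0,0],[-1,0,0,0,0,0,0],[-1,0,0,0,0,0,0],[-1,0,0,0,0,0,0],[-1,0,0,0,0,0,0]]]' 25
cat > arc.py <<'E'
from workcell import bot
from h import *
import sys
s=bot.observe();print(s["qpos"].round(3),"F",(s["force"]@Rc).round(1),s["grip_width"].round(4))
A=cur(s); g=c(A[:3,3]+.155*A[:3,2]); v=g-[85,0,132]; r=np.hypot(v[0],v[2]); e=np.arctan2(v[2],-v[0])-np.arctan2(6,213)
print("grasp",g.round(1),"r",r.round(1),"e",e.round(3),"tilt",np.degrees(np.arccos(-A[2,2])).round(1))
P=A
for k in range(12):
    e2=e-float(sys.argv[1])*(k+1); q=np.array([85-213*np.cos(e2)+6*np.sin(e2),0,132+213*np.sin(e2)+6*np.cos(e2)])
    B=A.copy(); B[:3,3]=w(q)-.155*A[:3,2]; M=np.linalg.inv(P)@B; print(round(e2,2),(M[:3,3]*100).round(2)); P=B
E
python3 arc.py 0.05
```

```text
clock: 20.42
position: [0.5512, 0.0277, 0.4746]
tool_rot: [2.756, 0.001, 1.441]
force: [-3.2, 0.6, 6.4]
grip_width: 0.0091
finger_force: 24.9Traceback (most recent call last):
  File "arc.py", line 4, in <module>
    s=bot.observe();print(s["qpos"].round(3),"F",(s["force"]@Rc).round(1),s["grip_width"].round(4))
                                                                          ^^^^^^^^^^^^^^^^^^^^^
AttributeError: 'float' object has no attribute 'round'
```

```bash
sed -i 's/s\["grip_width"\].round(4)/s["grip_width"]/' arc.py; python3 arc.py 0.05
```

```text
[ 0.424  0.326 -0.773  1.833  0.55   0.78  -0.75 ] F [-3.2  0.2  6.4] 0.009083620727945795
grasp [  4.3   1.1 331. ] r 214.7 e 1.157 tilt 22.1
1.11 [-0.11 -1.07  0.19]
1.06 [ 0.   -1.06  0.08]
1.01 [ 0.   -1.06  0.13]
0.96 [ 0.   -1.05  0.19]
0.91 [ 0.   -1.04  0.24]
0.86 [ 0.   -1.03  0.29]
0.81 [ 0.   -1.01  0.34]
0.76 [ 0.   -0.99  0.39]
0.71 [ 0.   -0.97  0.44]
0.66 [ 0.   -0.95  0.49]
0.61 [ 0.   -0.92  0.53]
0.56 [ 0.   -0.89  0.58]
```

```bash
python3 -m creep '[[[-1,0,-1.07,0.1,0,0,0],[-1,0,-1.06,0.1,0,0,0],[-1,0,-1.06,0.13,0,0,0],[-1,0,-1.05,0.19,0,0,0],[-1,0,-1.04,0.24,0,0,0],[-1,0,-1.03,0.29,0,0,0],[-1,0,0,0,0,0,0]]]' 25
python3 arc.py 0.05
```

```text
clock: 21.3
position: [0.4963, 0.035, 0.4407]
tool_rot: [2.758, 0.001, 1.442]
force: [-9.4, 2.7, 7.2]
grip_width: 0.0092
finger_force: 26.0
[ 0.422  0.265 -0.772  2.     0.571  0.668 -0.833] F [-9.7  1.5  7.2] 0.009243914272066714
grasp [-51.2   1.2 297. ] r 213.9 e 0.852 tilt 22.0
0.8 [-0.12 -0.98  0.43]
0.75 [ 0.   -0.99  0.4 ]
0.7 [ 0.   -0.97  0.45]
0.65 [ 0.   -0.94  0.49]
0.6 [ 0.   -0.92  0.54]
0.55 [ 0.   -0.89  0.58]
0.5 [ 0.   -0.86  0.63]
0.45 [ 0.   -0.83  0.67]
0.4 [ 0.   -0.79  0.71]
0.35 [ 0.   -0.76  0.75]
0.3 [ 0.   -0.72  0.79]
0.25 [ 0.   -0.68  0.82]
```

```bash
python3 -m creep '[[[-1,-0.05,-0.98,0.43,0,0,0],[-1,-0.05,-0.99,0.4,0,0,0],[-1,0,-0.97,0.45,0,0,0],[-1,0,-0.94,0.49,0,0,0],[-1,0,-0.92,0.54,0,0,0],[-1,0,-0.89,0.58,0,0,0],[-1,0,-0.86,0.63,0,0,0],[-1,0,0,0,0,0,0]]]' 25
python3 arc.py 0.05
```

```text
clock: 22.3
position: [0.4488, 0.0408, 0.3829]
tool_rot: [2.759, 0.0, 1.444]
force: [-13.0, 10.0, 6.3]
grip_width: 0.009
finger_force: 26.9
[ 0.342  0.264 -0.714  2.175  0.723  0.521 -1.042] F [-14.2   8.3   6.3] 0.008950467846263929
grasp [-99.3   1.2 239.2] r 213.2 e 0.499 tilt 21.9
0.45 [-0.11 -0.82  0.68]
0.4 [ 0.   -0.79  0.72]
0.35 [ 0.   -0.75  0.75]
0.3 [ 0.   -0.71  0.79]
0.25 [ 0.   -0.67  0.83]
0.2 [ 0.   -0.63  0.86]
0.15 [ 0.   -0.59  0.89]
0.1 [ 0.   -0.54  0.92]
0.05 [ 0.   -0.5   0.94]
-0.0 [ 0.   -0.45  0.97]
-0.05 [ 0.   -0.4   0.99]
-0.1 [ 0.   -0.35  1.01]
```

```bash
python3 -m creep '[[[-1,0.1,-0.92,0.65,0,0,0],[-1,0,-0.79,0.72,0,0,0],[-1,0,-0.75,0.75,0,0,0],[-1,0,-0.71,0.79,0,0,0],[-1,0,-0.67,0.83,0,0,0],[-1,0,-0.63,0.86,0,0,0],[-1,0,0,0,0,0,0]]]' 25
python3 arc.py 0.05
```

```text
clock: 23.18
position: [0.4255, 0.0441, 0.3235]
tool_rot: [2.759, 0.001, 1.443]
force: [-6.4, 5.7, -1.9]
grip_width: 0.0091
finger_force: 26.6
[ 0.187  0.329 -0.575  2.291  1.035  0.403 -1.396] F [-7.1  4.8 -1.9] 0.009088451723334497
grasp [-122.8    1.3  179.7] r 213.2 e 0.197 tilt 21.9
0.15 [-0.13 -0.58  0.9 ]
0.1 [ 0.   -0.54  0.92]
0.05 [ 0.   -0.5   0.94]
-0.0 [ 0.   -0.45  0.97]
-0.05 [ 0.   -0.4   0.99]
-0.1 [ 0.   -0.35  1.01]
-0.15 [ 0.   -0.3   1.02]
-0.2 [ 0.   -0.25  1.04]
-0.25 [ 0.   -0.19  1.05]
-0.3 [ 0.   -0.14  1.06]
-0.35 [ 0.   -0.09  1.06]
-0.4 [ 0.   -0.04  1.06]
```

```bash
python3 -m creep '[[[-1,0,-0.6,0.9,0,0,0],[-1,0,-0.54,0.92,0,0,0],[-1,0,-0.5,0.94,0,0,0],[-1,0,-0.3,0.65,0,0,0],[-1,0,0,0,0,0,0],[-1,0,0,0,0,0,0]]]' 25
python3 arc.py 0.02
```

```text
clock: 23.92
position: [0.4201, 0.0448, 0.2848]
tool_rot: [2.759, 0.0, 1.443]
force: [-9.5, 6.0, -3.8]
grip_width: 0.0092
finger_force: 27.0
[ 0.092  0.4   -0.48   2.337  1.333  0.355 -1.707] F [-10.2   4.7  -3.8] 0.009207588640425006
grasp [-128.3    1.3  141. ] r 213.5 e 0.014 tilt 21.9
-0.01 [-0.13 -0.14  0.41]
-0.03 [ 0.   -0.16  0.39]
-0.05 [ 0.   -0.16  0.4 ]
-0.07 [ 0.   -0.15  0.4 ]
-0.09 [ 0.   -0.14  0.4 ]
-0.11 [ 0.   -0.13  0.41]
-0.13 [ 0.   -0.12  0.41]
-0.15 [ 0.   -0.12  0.41]
-0.17 [ 0.   -0.11  0.41]
-0.19 [ 0.   -0.1   0.41]
-0.21 [ 0.   -0.09  0.42]
-0.23 [ 0.   -0.08  0.42]
```

Nearly shut; I'll press the last millimetres until the rim pushes back.

```bash
python3 -m creep '[[[-1,0,-0.1,0.2,0,0,0],[-1,0,-0.1,0.2,0,0,0],[-1,0,0,0,0,0,0],[-1,0,0,0,0,0,0]]]' 25
python3 arc.py 0.02 | head -2
```

```text
clock: 24.42
position: [0.4199, 0.0448, 0.2805]
tool_rot: [2.759, 0.0, 1.443]
force: [-6.4, 6.3, -4.7]
grip_width: 0.009
finger_force: 27.0
[ 0.087  0.41  -0.475  2.341  1.373  0.353 -1.747] F [-7.1  5.4 -4.7] 0.008977499248317018
grasp [-128.4    1.3  136.7] r 213.5 e -0.006 tilt 21.9
```

```bash
python3 -m creep '[[[-1,0,-0.05,0.2,0,0,0],[-1,0,0,0,0,0,0]]]' 25
python3 arc.py 0.02 | head -2; python3 -m creep '[[[-1,0,-0.05,0.15,0,0,0],[-1,0,0,0,0,0,0]]]' 25
python3 arc.py 0.02 | head -2
```

```text
clock: 24.68
position: [0.4199, 0.0448, 0.2783]
tool_rot: [2.759, 0.0, 1.443]
force: [-9.3, 6.2, -4.2]
grip_width: 0.0089
finger_force: 27.1
[ 0.085  0.415 -0.473  2.342  1.39   0.353 -1.763] F [-10.    5.   -4.2] 0.00893904478975785
grasp [-128.5    1.3  134.5] r 213.5 e -0.017 tilt 21.9
clock: 24.92
position: [0.4199, 0.0447, 0.2771]
tool_rot: [2.759, 0.0, 1.443]
force: [-16.9, 6.6, 11.1]
grip_width: 0.0089
finger_force: 28.7
[ 0.084  0.418 -0.472  2.343  1.403  0.353 -1.777] F [-17.6   4.3  11.1] 0.008936698323391331
grasp [-128.4    1.3  133.3] r 213.4 e -0.022 tilt 21.9
```

```bash
python3 -m creep '[[[-1,0,0,0,0,0,0],[-1,0,0,0,0,0,0],[-0.62,0,0,0,0,0,0],[-0.62,0,0,0,0,0,0],[-0.62,0,0,0,0,0,0]]]' 25
python3 arc.py 0.02 | head -2
```

```text
clock: 25.55
position: [0.421, 0.0441, 0.2772]
tool_rot: [2.757, 0.001, 1.441]
force: [-0.8, 0.1, 0.3]
grip_width: 0.0159
finger_force: 0.0
[ 0.084  0.419 -0.47   2.341  1.404  0.354 -1.777] F [-0.8 -0.   0.3] 0.015879450588015882
grasp [-127.     0.6  133.5] r 212.0 e -0.021 tilt 22.0
```

```bash
python3 -m creep '[[[-0.62,0,-0.1,-0.5,0,0,0],[-0.62,0,0,-1,0,0,0],[-0.62,0,0,-1.5,0,0,0],[-0.62,0,0,-2,0,0,0],[-0.62,0,0,-3,0,0,0],[-0.62,0,0,-3,0,0,0],[-0.62,0,0,0,0,0,0]]]' 25
python3 - <<'E'
from workcell import bot,vision
from h import *
s=bot.observe();A=cur(s);print(s["force"])
f=vision.grab_frame("wrist");T=A@f["tool_from_camera"];W=c(cloud(f,T))
m=(abs(W[...,1])<170)&(W[...,0]>-90)&(W[...,0]<85)&(W[...,2]>110)
P=W[m]; print(m.sum(),np.polyfit(P[:,0],P[:,2],1),np.median(P[:,2]),np.percentile(P[:,0],[2,98]))
m=(W[...,0]<-97)&(W[...,0]>-118)&(W[...,2]>22)&(W[...,2]<65)&(abs(W[...,1])<130)
print(m.sum(),np.nanpercentile(W[m],[5,50,95],axis=0).round(1) if m.any() else "")
g=vision.grab_frame("side"); W=c(cloud(g)); m=(abs(W[...,1])<165)&(abs(W[...,0])<85)&(W[...,2]>115)&(W[...,2]<240); P=W[m]; print("side lid",m.sum(),np.polyfit(P[:,0],P[:,2],1),np.median(P[:,2]))
cv2.imwrite("pics/side3.png",np.hstack([g["image"][:,100:400],cv2.resize(f["image"],(480,384))]))
E
```

```text
clock: 26.42
position: [0.3787, 0.0498, 0.3803]
tool_rot: [2.754, 0.001, 1.441]
force: [-0.3, 0.2, -0.1]
grip_width: 0.016
finger_force: 0.0
[-0.25188221  0.22398948 -0.13031307]
43204 [-7.68088762e-04  1.45593458e+02] 145.60459250072677 [-86.94133711  80.5681923 ]
241 [[-109.3   74.4   30.3]
 [-107.6   79.    58.8]
 [ -98.3   83.6   61.1]]
side lid 4812 [1.59170321e-04 1.44488939e+02] 144.49703773184214
```

View pics/side3.png

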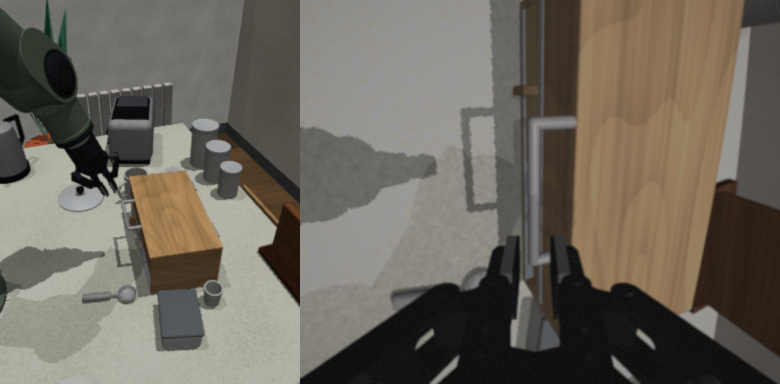

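The lid is flat: its top is at 144–145 mm with zero slope. The hatch pull is at y = 79.0 mm, so the hatch is shut. The gripper is clear and the other things stand where they were, so I'm handing in.

```bash
python3 -c "
from workcell import bot
print(bot.job_done())"
```

```text
the job is handed in; nothing more can be done
None
```

I handed the job in at about 26 s with the hatch closed, the stay unlocked, the lid lowered flat onto the rim and the arm clear of everything; the hand-in call returned no verdict.

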